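Fill the polish-tin tube up to its line

TASK

One shoe-polish tin already stands in the slotted tube on the chest of drawers. Stack more of the tins flat inside the tube, on top of it, until the top of the stack is level with the black line on the tube: choose thick and thin ones so that it comes out level, and leave the tin you do not need where it stands. Lower each tin down onto the stack, do not let it fall in, and do not disturb the other things on the chest.

Things in the scene. Friction and masses are not known exactly. Their poses are not given: they have to be found in the camera images.
- tube: upright white plastic slotted tube, fixed: inner diameter 70 mm, wall 4, 88 tall, no floor (lowest tin stands on the chest top, z = 0 of the tube), foot ring 98 mm across, 4 thick. Two opposite finger slots, 44 mm wide, open at the top and down to the foot, face its +y and -y; the curved walls are on its +x and -x. Origin: on the axis, at the underside; z up.
- mark (a point): centre of the tube at the height of the mark, a thin black line round both curved walls, 80 mm above the chest top (8 mm below the rim)
- thin_1: round flat shoe-polish tin, plain bare metal, 62 mm diameter, 20 mm thick, about 60 g. Two tins are thin (20 mm), two thick (30 mm), else alike. At the start any one of the four stands in the tube and the other three flat on the chest. Origin: centre of its underside; z up through the lid.
- thin_1_top (a point): centre of the top face of thin_1, 20 mm above its origin
- thin_2: round flat shoe-polish tin, plain bare metal, 62 mm diameter, 20 mm thick, about 60 g. Two tins are thin (20 mm), two thick (30 mm), else alike. At the start any one of the four stands in the tube and the other three flat on the chest. Origin: centre of its underside; z up through the lid.
- thin_2_top (a point): centre of the top face of thin_2, 20 mm above its origin
- thick_1: round flat shoe-polish tin, plain bare metal, 62 mm diameter, 30 mm thick, about 90 g. Two tins are thin (20 mm), two thick (30 mm), else alike. At the start any one of the four stands in the tube and the other three flat on the chest. Origin: centre of its underside; z up through the lid.
- thick_1_top (a point): centre of the top face of thick_1, 30 mm above its origin
- thick_2: round flat shoe-polish tin, plain bare metal, 62 mm diameter, 30 mm thick, about 90 g. Two tins are thin (20 mm), two thick (30 mm), else alike. At the start any one of the four stands in the tube and the other three flat on the chest. Origin: centre of its underside; z up through the lid.
- thick_2_top (a point): centre of the top face of thick_2, 30 mm above its origin
- ring_cone: bystander: white ceramic ring cone, 70 mm wide, 95 mm tall; origin under its centre
- roll_on: bystander: glass roll-on bottle lying on its side along its own y, 92 mm long, 32 mm thick; origin on the chest top under it
- shoehorn: bystander: flat bamboo shoehorn lying along its own x, 207 mm long, 36 mm wide; origin under its middle
- peg_clip: bystander: yellow plastic clothes peg with steel spring lying along its own x, 75 mm long, 10 mm high; origin under its middle
- shoe_brush: bystander: wooden shoe brush lying along its own y, 150 mm long, 45 mm wide, 40 mm high; origin under its middle
Mind the look-alikes: they are no part of the job. Leave any blue look-alike of the thick_1 alone. What is shaped like the thick_2 but yellow is not meant.

How it is judged:
By the outcome, as a careful person would: the job done as asked, in the order asked, and still so for the second after the job is handed in, with the robot touching nothing.
It also fails if it takes over 51 s, if anything falls off the work surface, if the arm or the gripper's body presses on something with over 40 N, if the wrist force passes 120 N, or if a joint passes its speed limit or range.

ROBOT

A 6-joint arm with a two-finger parallel gripper is mounted at the origin on the work surface. World frame = base frame: x ahead of the robot, y to its left, z up, the work surface at z = 0. Lengths are in m, angles in rad, forces in N, time in s.
With the tool pointing down it reaches from about 0.275 to 0.825 m from the base axis. Payload 4.9 kg.
Tool frame: the origin (TCP) lies midway between the tips of the shut fingers; the grasp point (between the pads) lies 19 mm behind it (grip_point_offset is the distance from the TCP to the grasp point, in m); z points along the fingers, x is the direction in which the jaws open and shut, and the axes are right-handed (so a half turn about z gives the same grasp; the last joint's range is limited). The gripper opens to 85 mm and grips with 20 to 120 N. Pads are 22 mm wide; open, the fingers measure 114 mm over their backs; the gripper's body (76 mm by 85 mm) begins 54 mm behind the grasp point. The pads swing forward as they close: fully open they stand 13 mm farther back than shut.
Start: joints at [1.099, 0.326, -0.193, 1.052, 0, 1.437], TCP at [0.182, 0.519, 0.231] pointing down, gripper open.
Joint ranges: [-2.65, 2.65], [-0.97, 1.79], [-1.3, 1.35], [-1.93, 2.1], [-1.47, 1.37], [-3.14, 3.14]. Speed limits (rad/s): [2.57, 2.57, 3.14, 3.14, 3.14, 3.14].

INTERFACE

Orientations are given as a rotation vector (axis times angle).
In Python, from cell import * gives the robot as it stands. Calls block until the motion is done:
- movep(position, orientation): joint-space move of the TCP to a pose.
- move_l(position, velocity=0.15, rot=None, until_force=None): straight line of the TCP; rot=None keeps the orientation; velocity is the mean speed in m/s. With until_force (N) it stops when the force on the tool has changed by that much, and returns True; else False.
- set_joints(angles): joint-space move.
- let_go() and grab(newtons=None): open the fingers fully, or close them until they stop; newtons is the grip in N (None keeps the last).
- sleep(seconds).
- ik(position, orientation): joint angles nearest the present ones, or None.
- get_state(): the state.
- grab_frame(name): name is "scene" or "top" or "wrist"; returns a dict with "img" (480x640x3 uint8, red, green, blue), "fx", "fy", "cx", "cy" (pixels), "k1" (the pictures are not rectified: a ray, as slopes to the right and down, at radius r is drawn at 1 + k1 r^2 times it, then the intrinsics apply), "cam_to_world" (4x4, takes a point from camera to world coordinates); the wrist camera has in their place "T_tool_cam" (4x4, takes a point from camera to tool coordinates, whose origin is the TCP and whose axes are the tool frame's). Camera axes: x right, y down, z forward; pixel columns grow to the right and rows downward; lengths in m; the calibration is good to about 2 mm. A picture is of the moment at which its call begins: read the wrist's pose just before it. There is no depth.
A pose or a line that the arm cannot do raises MotionError and nothing moves.
- sign_off(): hands the job in, once; it reports no verdict.
Trained networks look in the newest picture that a camera, given by its name, has taken for a name from the list of things; names that differ only in an ending like _2 or _b are one class to them, and where a whole thing is asked for, a point or a joint stands for the part that bears it (a point fixed in the world has none). Each returns a list of dicts, best first, with "score" (0 to 1); they miss things now and then, are a little off and sometimes report something else, mostly with a low value. They report only what shows in the picture. A call takes as long as a camera call. They do not tell look-alikes from the thing itself.
- spot_in(camera, name): "centre" ([column, row] in pixels, amid what is visible of it).
- silhouettes(camera, name): "mask" (480x640 bool, what is visible of it) and "centre" ([column, row] in pixels, amid what is visible of it).
- tip_of(camera, name): "centre" ([column, row] in pixels: a listed point, or the origin of a listed thing).
The state is a dict: "clock": time; "q": joint angles; "joint_velocities": joint speeds; "tau": joint torques, N m; "position": TCP position; "eef_rot": TCP orientation; "contact_force": force on the tool from outside, world axes, zero at the start; "wrist_torque": the same for the moment, N m; "finger_gap": opening from 0.0 (shut) to 1.0 (fully open).
Only numpy, scipy, OpenCV 4.12 (cv2) and the standard library are available. Lean on these libraries where they do the work, as an engineer would, in place of code of your own. Each camera call takes 0.05 s, during which the arm holds its last target. There are 200 camera calls.

## Working session

There is one attempt and no reset: what is moved stays moved. The work goes in short steps, each a Python script; the robot and the scene stay as the last script left them, time stands still between calls to the robot, and variables do not carry over. Pictures are saved under pics/ and viewed, about 8 in all and at most 12, crops included, and the job is handed in when it is done.

```bash
ls; mkdir -p pics; python3 - <<'E'
from cell import *
import cv2,numpy as np
for c in ["scene","top"]:
    f=grab_frame(c); cv2.imwrite(f"pics/{c}0.png",f["img"][:,:,::-1])
    print(c,{k:np.round(v,4).tolist() for k,v in f.items() if k!="img"})
    for n in ["tube","thin_1","thick_1"]:
        print(n,[(np.round(d["centre"]).tolist(),round(d["score"],2)) for d in spot_in(c,n)])
s=get_state();print(s["clock"],s["position"],s["eef_rot"],s["q"],s["finger_gap"])
E
```

```text
pics
scene {'fx': 465.3554, 'fy': 465.3554, 'cx': 324.3537, 'cy': 238.016, 'k1': 0.0229, 'cam_to_world': [[0.4961, 0.6655, -0.5577, 1.0442], [0.8681, -0.3697, 0.3312, -0.2941], [0.0142, -0.6484, -0.7611, 0.7458], [0.0, 0.0, 0.0, 1.0]]}
tube [([340.0, 244.0], 0.8)]
thin_1 [([415.0, 184.0], 0.57), ([185.0, 268.0], 0.4)]
thick_1 [([320.0, 339.0], 0.96), ([365.0, 296.0], 0.91), ([185.0, 268.0], 0.68), ([156.0, 239.0], 0.58)]
top {'fx': 462.568, 'fy': 462.568, 'cx': 318.8968, 'cy': 240.4254, 'k1': -0.1188, 'cam_to_world': [[-0.0022, -0.9951, 0.0989, 0.4714], [-0.9998, 0.0002, -0.0199, 0.0173], [0.0198, -0.099, -0.9949, 1.0106], [0.0, 0.0, 0.0, 1.0]]}
tube [([300.0, 269.0], 0.63)]
thin_1 [([300.0, 251.0], 0.61), ([184.0, 284.0], 0.56)]
thick_1 [([446.0, 346.0], 0.93), ([304.0, 194.0], 0.79), ([360.0, 182.0], 0.7), ([434.0, 299.0], 0.69)]
0.4 [0.18222349 0.51884923 0.23116637] [ 2.56314756e+00  1.81633897e+00 -4.21310882e-04] [ 1.09879856e+00  3.26317901e-01 -1.92732020e-01  1.05204247e+00
  1.27959793e-05  1.43659780e+00] 0.9993537719847922
```

View pics/scene0.png

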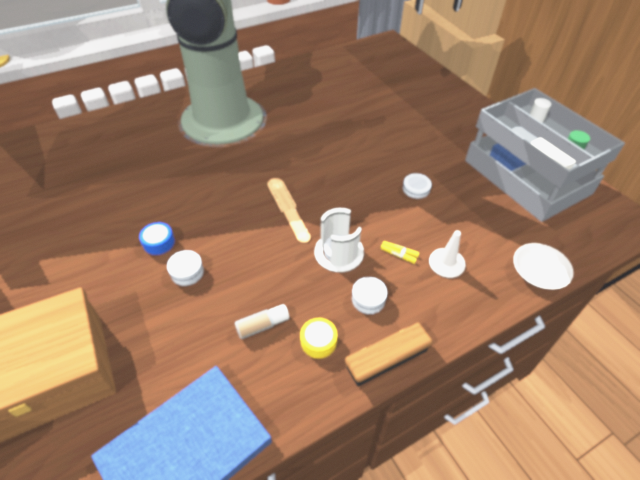

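View pics/top0.png

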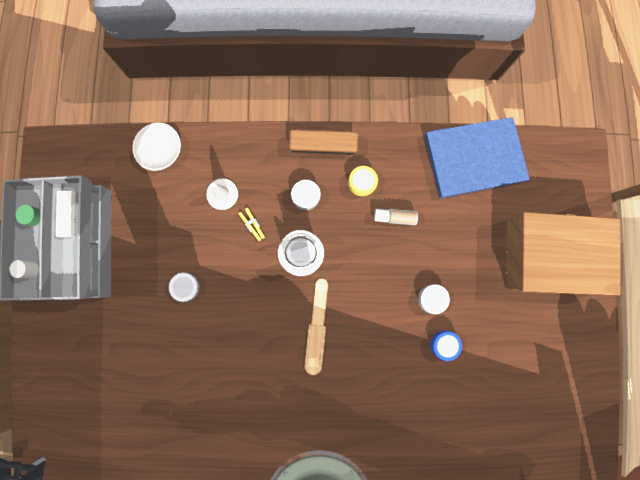

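```bash
cat > h.py <<'E'
from cell import *
import cv2,numpy as np
from scipy.optimize import least_squares,minimize
from scipy.spatial.transform import Rotation as R
def cam(f,T=None):
    return dict(f,cam_to_world=T) if T is not None else f
def proj(f,P):
    M=np.linalg.inv(f["cam_to_world"]);p=np.asarray(P)@M[:3,:3].T+M[:3,3]
    s=p[:,:2]/p[:,2:];s=s*(1+f["k1"]*(s**2).sum(1,keepdims=True))
    return s*[f["fx"],f["fy"]]+[f["cx"],f["cy"]]
def ray(f,uv,z):
    K=np.array([[f["fx"],0,f["cx"]],[0,f["fy"],f["cy"]],[0,0,1]])
    n=cv2.undistortPoints(np.array([[uv]],float),K,np.array([f["k1"],0,0,0.]))[0,0]
    T=f["cam_to_world"];d=T[:3,:3]@[n[0],n[1],1];o=T[:3,3]
    return o+d*(z-o[2])/d[2]
def wrist():
    s=get_state();T=np.eye(4);T[:3,:3]=R.from_rotvec(s["eef_rot"]).as_matrix();T[:3,3]=s["position"]
    f=grab_frame("wrist");return dict(f,cam_to_world=T@f["T_tool_cam"])
a=np.linspace(0,2*np.pi,60)
def cyl(x,y,r,z0,z1):
    c=np.c_[x+r*np.cos(a),y+r*np.sin(a)]
    return np.r_[np.c_[c,0*a+z0],np.c_[c,0*a+z1]]
def hullmask(f,P):
    m=np.zeros((480*4,640*4),np.uint8);h=cv2.convexHull((proj(f,P)*4+1.5).astype(np.int32))
    cv2.fillConvexPoly(m,h,1);return cv2.resize(m.astype(np.float32),(640,480),interpolation=cv2.INTER_AREA)
def fitcyl(views,x0,r=.031,hs=(.02,.03),bias=False):
    "views: list of (frame,mask); returns best for each height"
    out=[]
    for h in hs:
        def c(p): return sum(np.abs(hullmask(f,cyl(p[0],p[1],r,0,h))-m).sum()/m.sum() for f,m in views)
        q=minimize(c,x0,method="Nelder-Mead",options=dict(initial_simplex=[x0,np.add(x0,[.008,0]),np.add(x0,[0,.008])],maxiter=60,xatol=2e-4,fatol=1e-4))
        out.append((h,np.round(q.x,4),round(q.fun,3)))
    return out
E
python3 - <<'E'
from h import *
F={c:grab_frame(c) for c in("scene","top")}
guess={}
M={}
for c in F:
    M[c]=[]
    for n in("thick_1","thin_1"):
        M[c]+=[d for d in silhouettes(c,n)]
        
pts={"A":((369,295),(305,194)),"B":((185,268),(434,299)),"C":((417,185),(184,287))}
for k,(us,ut) in pts.items():
    v=[]
    for c,u in zip(("scene","top"),(us,ut)):
        d=[d for d in M[c] if np.hypot(*(np.array(d["centre"])-u))<8]
        if d: v.append((F[c],d[0]["mask"].astype(float)))
    x0=ray(F["top"],ut,.02)[:2]
    print(k,x0.round(3),ray(F["scene"],us,.015)[:2].round(3),len(v),fitcyl(v,x0) if v else None)
for n,u in dict(blue=(447,346),yellow=(363,181),tube=(301,253),cone=(222,194),peg=(251,225),horn1=(321,285),horn2=(314,368),roll=(396,216),roll1=(376,215),brush1=(290,141),brush2=(357,142)).items(): print(n,ray(F["top"],u,.01)[:2].round(3))
im=F["scene"]["img"][:,:,::-1]
def crop(f,u,s=28):
    im=f["img"][:,:,::-1];return cv2.resize(im[u[1]-s:u[1]+s,u[0]-s:u[0]+s],(260,260),interpolation=cv2.INTER_CUBIC)
P=np.vstack([np.hstack([crop(F["scene"],pts[k][0]) for k in pts]),np.hstack([crop(F["scene"],(340,240),36),crop(F["top"],(300,250)),crop(F["top"],(305,194))])])
cv2.imwrite("pics/crop.png",P);print(get_state()["clock"])
E
```

```text
A [0.671 0.028] [0.671 0.027] 1 [(0.02, array([0.6694, 0.0291]), np.float64(0.067)), (0.03, array([0.6721, 0.0269]), np.float64(0.061))]
B [ 0.443 -0.25 ] [ 0.444 -0.251] 2 [(0.02, array([ 0.4424, -0.2517]), np.float64(0.18)), (0.03, array([ 0.4443, -0.2506]), np.float64(0.151))]
C [0.47  0.287] [0.473 0.289] 2 [(0.02, array([0.4702, 0.2909]), np.float64(0.145)), (0.03, array([0.4708, 0.2901]), np.float64(0.358))]
blue [ 0.34 -0.28]
yellow [ 0.703 -0.101]
tube [0.544 0.036]
cone [0.674 0.21 ]
peg [0.605 0.145]
horn1 [ 0.474 -0.007]
horn2 [0.297 0.008]
roll [ 0.625 -0.173]
roll1 [ 0.627 -0.128]
brush1 [0.794 0.061]
brush2 [ 0.792 -0.089]
0.7
```

View pics/crop.png

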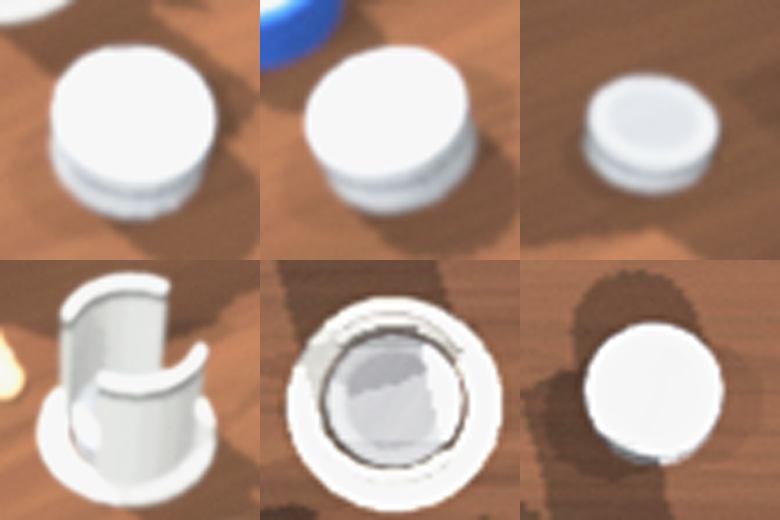

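```bash
cat >> h.py <<'E'
def down(yaw):
    c,s=np.cos(yaw),np.sin(yaw)
    return R.from_matrix([[c,s,0],[s,-c,0],[0,0,-1]]).as_rotvec()
E
python3 - <<'E'
from h import *
f=grab_frame("wrist");print(np.round(f["T_tool_cam"],3).tolist(),f["fx"],f["k1"])
movep([.57,.035,.25],down(np.pi/2))
f=wrist();cv2.imwrite("pics/w1.png",f["img"][:,:,::-1])
np.save("w1.npy",f,allow_pickle=True)
print(proj(f,[[.671,.027,0],[.544,.036,0],[.544,.036,.088]]).round(),get_state()["clock"],get_state()["q"])
for n in("tube","thick_1","thin_1"):
  print(n,[(np.round(d["centre"]).tolist(),round(d["score"],2)) for d in spot_in("wrist",n)])
E
```

```text
[[1.0, 0.0, 0.001, 0.001], [-0.001, 0.962, 0.272, -0.07], [-0.001, -0.272, 0.962, -0.142], [0.0, 0.0, 0.0, 1.0]] 342.7471222505687 -0.026068785130325837
[[308. 284.]
 [315. 180.]
 [315. 191.]] 3.0167 [-6.64377176e-02  3.54121275e-01 -1.03551044e-01  1.11326049e+00
  1.74482202e-04 -6.77892632e-02]
tube [([321.0, 211.0], 0.96), ([318.0, 183.0], 0.19)]
thick_1 [([220.0, 299.0], 0.82), ([12.0, 5.0], 0.8), ([316.0, 183.0], 0.64), ([39.0, 83.0], 0.59), ([307.0, 289.0], 0.56)]
thin_1 [([554.0, 111.0], 0.84), ([320.0, 180.0], 0.6), ([39.0, 82.0], 0.18)]
```

View pics/w1.png

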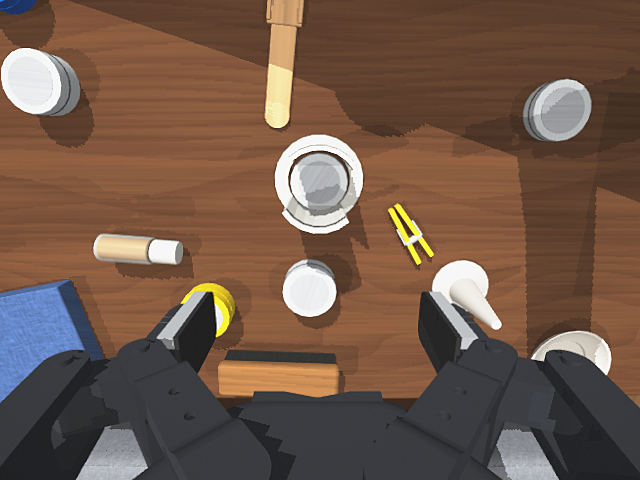

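```bash
python3 - <<'E'
from h import *
f=np.load("w1.npy",allow_pickle=True).item()
D=silhouettes("wrist","thick_1")+silhouettes("wrist","thin_1")
x={"A":((.671,.028),(307,289)),"B":((.444,-.251),(39,83)),"C":((.4705,.29),(554,111))}
for k,(x0,u) in x.items():
    d=[d for d in D if np.hypot(*(np.array(d["centre"])-u))<12]
    if d: print(k,d[0]["mask"].sum(),fitcyl([(f,d[0]["mask"].astype(float))],x0,hs=(.02,.025,.03)))
im=f["img"][:,:,::-1]
c=lambda x0,y0,w,h,s:cv2.resize(im[y0:y0+h,x0:x0+w],(w*s,h*s),interpolation=cv2.INTER_CUBIC)
P=np.hstack([c(265,125,110,120,4),np.vstack([c(265,250,90,80,3),c(0,35,90,80,3),])])
P=np.vstack([P[:480]]) if P.ndim==3 else P
cv2.imwrite("pics/crop2.png",P)
E
```

```text
A 2395 [(0.02, array([0.6714, 0.0286]), np.float64(0.048)), (0.025, array([0.6699, 0.0285]), np.float64(0.02)), (0.03, array([0.6683, 0.0288]), np.float64(0.057))]
B 4230 [(0.02, array([ 0.4407, -0.2532]), np.float64(0.104)), (0.025, array([ 0.4415, -0.2494]), np.float64(0.041)), (0.03, array([ 0.4422, -0.247 ]), np.float64(0.035))]
C 3347 [(0.02, array([0.4685, 0.2918]), np.float64(0.053)), (0.025, array([0.4693, 0.2876]), np.float64(0.122)), (0.03, array([0.4702, 0.2842]), np.float64(0.193))]
```

View pics/crop2.png

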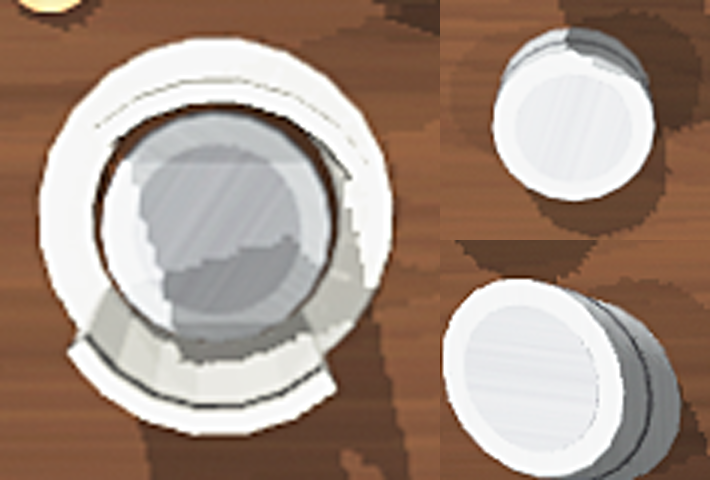

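```bash
python3 - <<'E'
from h import *
f=np.load("w1.npy",allow_pickle=True).item()
P=lambda l:np.array(l,float)/4+[265-.375,125-.375]
cor=P([(68,352),(336,390)]); bot=P([(215,436)])
ring=P([(38,215),(392,215),(215,37),(90,85),(340,83),(48,160),(382,160)])
t=np.linspace(0,2*np.pi,721)
def res(p):
    x,y,w=p;c,s=np.cos(w),np.sin(w)
    X=np.array([[22,-32.2],[22,32.2]])/1000
    W=np.c_[x+c*X[:,0]-s*X[:,1],y+s*X[:,0]+c*X[:,1],[.088]*2]
    r=(proj(f,W)-cor).ravel()
    def circ(rad,z,pts):
        q=proj(f,np.c_[x+rad*np.cos(t),y+rad*np.sin(t),0*t+z]);o=q.mean(0)
        return [np.hypot(*(p-o))-np.interp(np.arctan2(*(p-o)[::-1]),*(lambda an,ra:(an[np.argsort(an)],ra[np.argsort(an)]))(np.arctan2(q[:,1]-o[1],q[:,0]-o[0]),np.hypot(*(q-o).T))) for p in pts]
    return np.r_[r,circ(.039,.088,bot),circ(.049,.004,ring)]
q=least_squares(res,[.544,.036,0]);print(q.x,np.degrees(q.x[2]),q.fun.round(1))
q2=least_squares(res,[.544,.036,0.2],loss="soft_l1");print(q2.x)
set_w=q.x[2]
movep([.66,-.2,.2],down(np.pi/2+set_w))
g=wrist();np.save("w2.npy",g,allow_pickle=True);cv2.imwrite("pics/w2.png",g["img"][:,:,::-1])
u=proj(g,[[.67,.028,.015]])[0];print(u)
D=silhouettes("wrist","thick_1")+silhouettes("wrist","thin_1")
d=[d for d in D if np.hypot(*(np.array(d["centre"])-u))<20]
for e in d[:2]: print(e["centre"],fitcyl([(g,e["mask"].astype(float))],(.67,.028),hs=(.02,.025,.03)))
movep([.47,-.25,.25],down(np.pi/2+set_w))
g=wrist();np.save("w3.npy",g,allow_pickle=True)
u=proj(g,[[.443,-.25,.015]])[0]
D=silhouettes("wrist","thick_1")
d=[d for d in D if np.hypot(*(np.array(d["centre"])-u))<20]
for e in d[:1]: print(u,e["centre"],fitcyl([(g,e["mask"].astype(float))],(.443,-.25),hs=(.02,.03)))
i2=np.load("w2.npy",allow_pickle=True).item()["img"]
cv2.imwrite("pics/v3.png",np.hstack([i2[::1,320:],g["img"][:,160:480]])[:,:,::-1]);print(get_state()["clock"])
E
```

```text
[ 0.54379302  0.0395146  -0.13854804] -7.938218104118865 [-1.6 -2.2  1.9 -2.  -0.1  0.6  0.7  1.4  1.9  2.2  0.5  0.6]
[ 0.54354724  0.03954683 -0.14595645]
[547.81182529 193.80902455]
[548.4, 191.3] [(0.02, array([0.6707, 0.033 ]), np.float64(0.071)), (0.025, array([0.6697, 0.0309]), np.float64(0.027)), (0.03, array([0.669 , 0.0283]), np.float64(0.071))]
[548.5, 192.9] [(0.02, array([0.6704, 0.0327]), np.float64(0.087)), (0.025, array([0.6696, 0.0304]), np.float64(0.027)), (0.03, array([0.669 , 0.0279]), np.float64(0.05))]
[311.67479281 179.8866744 ] [312.9, 180.5] [(0.02, array([ 0.4427, -0.2484]), np.float64(0.033)), (0.03, array([ 0.4418, -0.2483]), np.float64(0.027))]
5.35
```

View pics/v3.png

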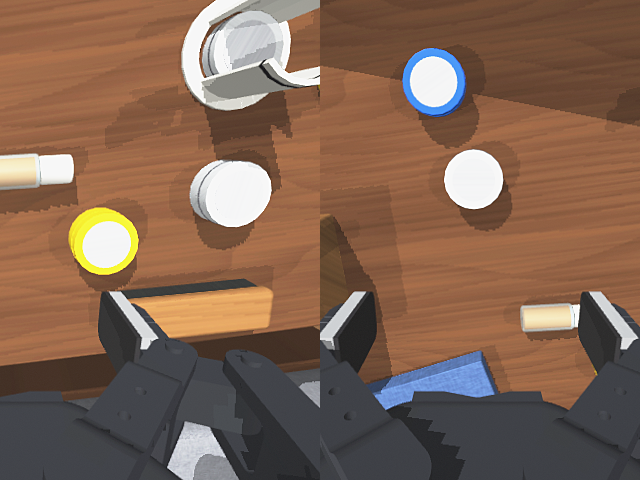

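```bash
cat >> h.py <<'E'
def tubepts(x,y,w):
    c,s=np.cos(w),np.sin(w);rr=[]
    for s0 in(0,np.pi):
        for r in(.035,.039):
            b=np.arccos(.022/r);an=s0+np.linspace(-b,b,15)+w
            rr.append(np.c_[x+r*np.cos(an),y+r*np.sin(an),0*an+.088])
    return np.vstack([cyl(x,y,.049,0,.004)]+rr)
def fittube(views,x0):
    def c(p): return sum(np.abs(hullmask(f,tubepts(*p))-m).sum()/m.sum() for f,m in views)
    q=minimize(c,x0,method="Nelder-Mead",options=dict(initial_simplex=[x0,np.add(x0,[.006,0,0]),np.add(x0,[0,.006,0]),np.add(x0,[0,0,.2])],maxiter=150))
    return q.x.round(4),round(q.fun,3)
def hullof(m):
    m=m.astype(np.uint8);k=max(cv2.findContours(m,0,2)[0],key=cv2.contourArea);o=np.zeros_like(m)
    cv2.fillConvexPoly(o,cv2.convexHull(k),1);return o.astype(float)
W=-.14
def pick(x,y):
    movep([x,y,.08],down(np.pi/2+W))
    hit=move_l([x,y,.001],velocity=.12,until_force=12)
    print("hit",hit,get_state()["position"])
    grab(40);s=get_state();print("gap",s["finger_gap"],s["contact_force"].round(1))
    move_l([x,y,.15],velocity=.2)
E
python3 - <<'E'
from h import *
V=[]
for c in("top","scene"):
    f=grab_frame(c);d=silhouettes(c,"tube")
    v=(f,hullof(d[0]["mask"]));V.append(v);print(c,d[0]["centre"],d[0]["score"],fittube([v],[.544,.038,-.14]))
print(fittube(V,[.544,.038,-.14]))
pick(.4418,-.2484)
g=wrist();cv2.imwrite("pics/w4.png",g["img"][:,:,::-1]);s=get_state();print(s["clock"],s["contact_force"],s["finger_gap"])
E
```

```text
top [300.5, 267.4] 0.71 (array([ 0.5442,  0.0379, -0.12  ]), np.float64(0.026))
scene [338.9, 244.6] 0.81 (array([ 0.5465,  0.0367, -0.0989]), np.float64(0.043))
(array([ 0.5447,  0.0377, -0.0098]), np.float64(0.086))
hit False [ 0.44256795 -0.24891722  0.00179591]
gap 0.7126421390251935 [-0.6  0.4  6.3]
8.375 [ 0.41260213  0.0185353  -0.29336556] 0.7154482731519888
```

View pics/w4.png

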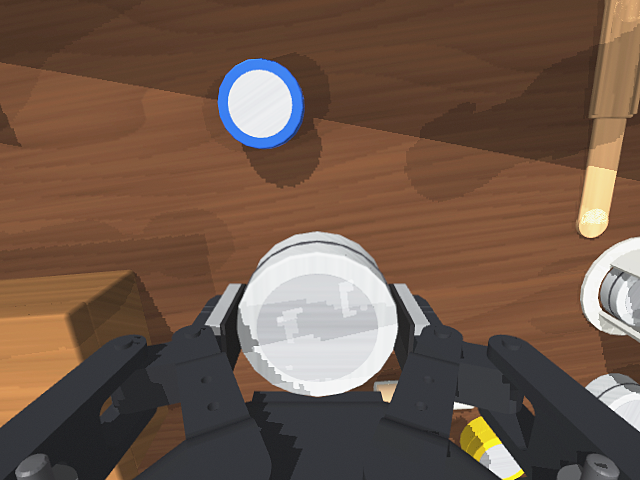

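```bash
sed -i 's/^W=.*/W=-.12/' h.py; cat >> h.py <<'E'
def heldfit(h):
    g=wrist();s=get_state();p=s["position"];D=silhouettes("wrist","thick_1")+silhouettes("wrist","thin_1")
    u=proj(g,[[p[0],p[1],p[2]+h/2]])[0]
    d=[d for d in D if np.hypot(*(np.array(d["centre"])-u))<40]
    if not d: print("held not seen",[e["centre"] for e in D],u);return g
    m=hullof(d[0]["mask"])
    def c(q): return np.abs(hullmask(g,cyl(q[0],q[1],.031,p[2]-.002,p[2]-.002+h))-m).sum()/m.sum()
    x0=p[:2];q=minimize(c,x0,method="Nelder-Mead",options=dict(initial_simplex=[x0,np.add(x0,[.006,0]),np.add(x0,[0,.006])],maxiter=60))
    print("held offset from TCP (world)",(q.x-x0).round(4),round(q.fun,3));return g
E
python3 - <<'E'
from h import *
heldfit(.03)
movep([.5443,.0383,.15],down(np.pi/2+W))
move_l([.5443,.0383,.112],velocity=.15)
g=wrist();t=grab_frame("top");c=grab_frame("scene");s=get_state();print(s["position"],s["clock"])
z=lambda f,x,y,w,h,k:cv2.resize(f["img"][y:y+h,x:x+w],(w*k,h*k),interpolation=cv2.INTER_CUBIC)
cv2.imwrite("pics/v5.png",np.hstack([g["img"][120:480,140:540],np.vstack([z(c,295,185,90,90,2),z(t,255,205,90,90,2)])])[:,:,::-1])
E
```

```text
held offset from TCP (world) [-0.0008  0.0019] 0.055
[0.54522705 0.03776138 0.11312166] 10.2417
```

View pics/v5.png

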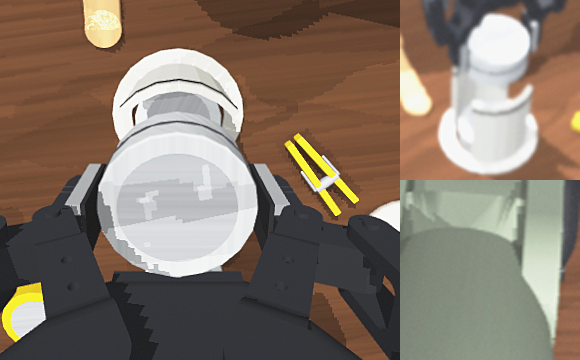

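```bash
python3 - <<'E'
from h import *
x,y=.5443,.0383
for z in(.095,.075,.06):
    h=move_l([x,y,z],velocity=.06,until_force=8);s=get_state();print(h,s["position"].round(4),s["contact_force"].round(1))
    if h: break
if not h:
    h=move_l([x,y,.012],velocity=.03,until_force=5);s=get_state();print(h,s["position"].round(4),s["contact_force"].round(1),s["finger_gap"],s["clock"])
E
```

```text
False [0.5438 0.0384 0.0944] [-0.4  0.4 -1.1]
False [0.5439 0.0384 0.0745] [ 0.5 -0.8 -0.5]
False [0.5438 0.0383 0.0594] [-0.  -0.6 -0.9]
True [0.5441 0.0383 0.0222] [-0.8  0.5  6.2] 0.7149815502264597 12.7167
```

```bash
python3 - <<'E'
from h import *
let_go();move_l([.5443,.0383,.16],velocity=.2)
movep([.697,.03,.25],down(np.pi/2+W))
g=wrist();D=silhouettes("wrist","thick_1")+silhouettes("wrist","thin_1")
u=proj(g,[[.67,.029,.015]])[0]
for e in [d for d in D if np.hypot(*(np.array(d["centre"])-u))<20][:2]: print(u,e["centre"],fitcyl([(g,e["mask"].astype(float))],(.67,.029),hs=(.02,.03)))
cv2.imwrite("pics/w6.png",g["img"][:,:,::-1]);print(get_state()["clock"])
E
```

```text
[311.3917014  183.73180885] [310.8, 181.8] [(0.02, array([0.6699, 0.0282]), np.float64(0.027)), (0.03, array([0.669 , 0.0288]), np.float64(0.035))]
14.825
```

View pics/w6.png

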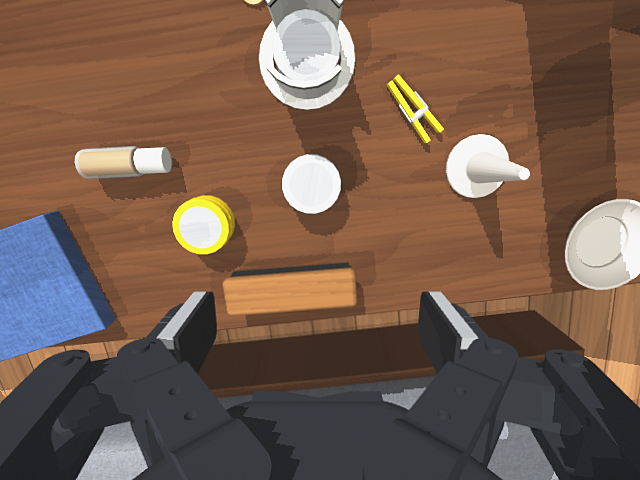

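```bash
sed -i 's/y,.001\]/y,.002]/' h.py; python3 - <<'E'
from h import *
pick(.669,.029)
s=get_state();print(s["finger_gap"]);heldfit(.03)
x,y=.5443,.0383
movep([x,y,.15],down(np.pi/2+W))
for z in(.112,.095,.08):
    h=move_l([x,y,z],velocity=.08 if z>.1 else .05,until_force=8);s=get_state();print(h,s["position"].round(4),s["contact_force"].round(1),s["clock"])
    if h: break
E
```

```text
hit False [0.66988959 0.02894444 0.00290757]
gap 0.7137082220852154 [-0.4 -1.1  5.6]
0.7134906819148102
held offset from TCP (world) [-0.0006  0.002 ] 0.065
False [0.5446 0.0382 0.1118] [ 0.4  0.1 -0. ] 18.9333
False [0.544  0.0383 0.0947] [ 0.4  0.6 -0.4] 19.425
False [0.5439 0.0383 0.0795] [ 0.3 -1.1 -1. ] 19.875
```

```bash
python3 - <<'E'
from h import *
x,y=.5443,.0383
h=move_l([x,y,.040],velocity=.03,until_force=5);s=get_state();print(h,s["position"].round(4),s["contact_force"].round(1),s["clock"])
if h and abs(s["position"][2]-.0525)<.004:
    let_go();move_l([x,y,.2],velocity=.2)
    movep([.6,.0383,.25],down(np.pi/2+W))
    g=wrist()
    movep([.4,.25,.3],down(np.pi/2+W))
    c=grab_frame("scene");t=grab_frame("top")
    z=lambda f,x,y,w,h,W,H:cv2.resize(f["img"][y:y+h,x:x+w],(W,H),interpolation=cv2.INTER_CUBIC)
    cv2.imwrite("pics/v7.png",np.vstack([np.hstack([z(c,300,195,80,80,320,320),z(g,240,60,160,160,320,320)]),np.hstack([z(c,100,140,380,240,380,240),z(t,130,110,260,240,260,240)])])[:,:,::-1]if False else np.hstack([np.vstack([z(c,300,195,80,80,300,300),z(g,240,80,150,150,300,300)]),z(t,140,110,320,384,500,600)])[:,:,::-1])
    print(get_state()["clock"])
E
```

```text
True [0.5441 0.0383 0.0534] [-0.8  0.8  5. ] 20.75
23.6917
```

View pics/v7.png

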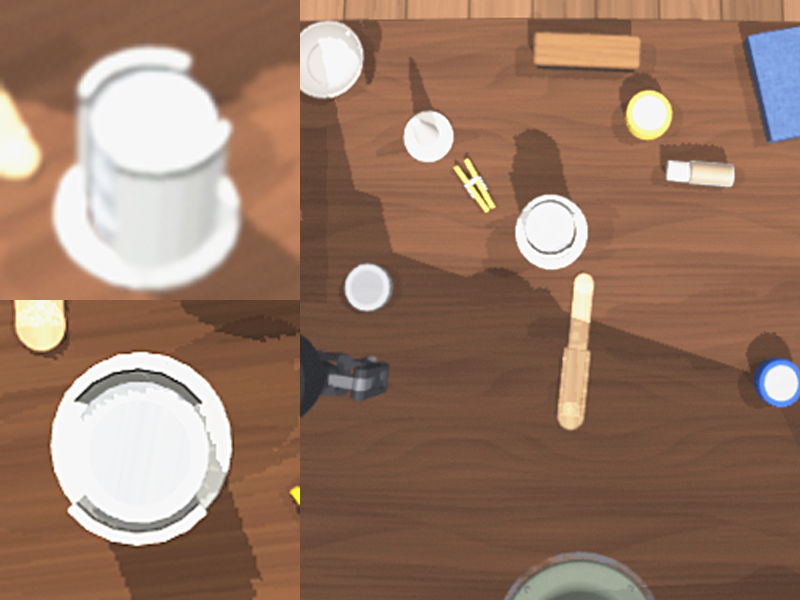

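```bash
python3 -c "
from cell import *
sign_off()"
```

```text
the job is handed in; nothing more can be done
```

I stacked both thick tins flat on the thin one already in the tube, so the stack is 20 + 30 + 30 = 80 mm, which is level with the black line. I left the spare thin tin at about (0.47, 0.29) where it stood. The job was handed in at about 24 s, within the 51 s limit.

**Lowering:** I lowered each tin until it touched and only then let go. Contact came with the underside at about 20 mm for the first tin and about 50 mm for the second, as planned.

**Last pictures:** The stack sits flat in the tube, with its top about at the mark line. The bystanders and the yellow and blue look-alikes appear undisturbed, and the arm is clear.

**Where checks disagreed:** The camera fit could not settle the thickness of the last tin I placed; it came out near 25 mm. I took it as thick by elimination: the contact height showed the tin in the tube is thin, and the spare tin clearly fits as thin. The last wrist picture agreed with this, but I did not measure the top of the stack separately.

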